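Index the cast stand one hole over

TASK

On the cast stand, hook a fingertip under the red pull ring, gently raise the spring index pin out of its hole, swing the blue arm exactly one hole towards the side where the pink retainer case lies, and let the pin drop fully into that hole. Only hook and push with the fingertips: do not pinch the ring, keep the white cast sitting on its table, leave both retainer cases alone, and finish clear of everything.

Things in the scene. Friction and masses are not known exactly. Their poses are not given: they have to be found in the camera images.
- stand: Fixed cast stand. Origin on the vertical pivot axis at worktop height; -x points along the arm's middle position (roughly to the robot), y to the robot's left, z up. Round hub of radius 58 mm; in front of it a grey slab, 206 mm wide, from x = -185 to -81 mm, carrying an aluminium index plate with five holes, its top 24 mm above the worktop. The arm starts pinned in the middle hole.
- swing_arm (a joint): Angle of the blue arm in rad: 0 in the middle hole (start, up to 0.005 off), positive when the ring end goes to the stand's +y side (robot's left; clockwise from above). Holes every 0.262; stops at -0.60 and 0.60. Pin up: some 0.5 N at the ring moves it, and it stays where it is left. Pin down in a hole: locked.
- index_pin (a joint): Lift in m of the vertical spring pin (10 mm diameter, round tip) in the arm's end. 0 = fully down in a hole; clear of the plate above 0.010; stop at 0.030. Raising it takes about 4 N at first, 5 N at 0.015, 7 N at the stop. Released it springs down, into a hole if within about 3 mm (0.02 rad) of it, else it rests on the plate at about 0.010.
- pull_ring: Red pull ring on the pin, moves with it: round bar 8 mm thick, bent to a rounded ring. Origin: centre of its straight top bar (40 mm long, along the ring's y), 108 mm above the worktop when the pin is down. Ring's +x points level to the pivot, z up. The ring leans 30 degrees to the pivot: from the origin it reaches 48 mm along (-0.5, 0, -0.87) in its own axes to its foot.
- table_top (a point): Centre of the round cast table (radius 50 mm, rubber top) on the pivot axis, 50 mm above the worktop; turns with the arm.
- cast: Loose white plaster dental cast, 62x70x29 mm, standing on the round table; origin at the centre of its underside.
- pink_case: Loose pink retainer case, 72x74x28 mm, lying beside the front of the stand, on its left or its right: it tells to which side the arm goes. Origin at the centre of its underside.
- green_case: Loose green retainer case, 72x74x28 mm, lying beside the front of the stand on the other side. Origin at the centre of its underside.
- middle_hole (a point): Mouth of the middle hole of the index plate, 24 mm above the worktop, 150 mm from the pivot axis. The five holes (13 mm wide) lie on a circle of radius 150 mm about the pivot at -30, -15, 0, 15 and 30 degrees (every 0.262 rad, 39 mm).
- boss_top (a point): Centre of the top of the steel guide boss (32 mm diameter, top 53 mm above the worktop) at the arm's outer end, 150 mm from the pivot axis; the pin slides in it. The blue arm is a bar 28 mm wide from the pivot to this boss, top 40 mm above the worktop.
- ring_opening (a point): Middle of the ring's clear opening (60 mm wide, 40 mm high), 23 mm below the top bar along the leaning ring. The opening faces the robot: a finger tilted about 45 degrees, pointing down and to the pivot, passes through it under the top bar and then lifts the bar; behind it there is free space above the arm.

How it is judged (in metres and radians):
On the way:
1. the ring has been hooked with a finger and the pin raised clear of its hole (value of joint index_pin above 0.01 m and contact force between the fingers and pull_ring above 0.5 N), for 0.1 s.
At the end, for the whole second after the job is handed in: The arm is pinned in the hole next to the middle on the side of the pink case (0.262 rad, within 0.027), the pin is down to within 2 mm, the cast stands upright on its table within 15 mm of its centre, and neither case has moved more than 15 mm (((y of pink_case in the frame of stand above 0 m and value of joint swing_arm between 0.235 and 0.289 rad) or (y of pink_case in the frame of stand below 0 m and value of joint swing_arm between -0.289 and -0.235 rad)) and value of joint index_pin below 0.002 m and distance between cast and table_top below 0.015 m and angle between cast's own z axis and vertical below 0.1 rad and distance of each of pink_case, green_case from where it was at the start of the episode below 0.015 m); the robot touches nothing.
It fails at once if a retainer case is shoved or lifted (distance of any of pink_case, green_case from where it was at the start of the episode above 0.02 m).
It fails at once if the cast is knocked off its place or lifted from the table (distance between cast and table_top above 0.02 m).
It fails at once if the ring is pinched or wrenched (more than 30 N from the fingers) (contact force between the fingers and pull_ring above 30 N).
It also fails if it takes over 45 s, if anything falls off the work surface, if the arm or the gripper's body presses on something with over 40 N, if the wrist force passes 120 N, or if a joint passes its speed limit or range.

ROBOT

A 6-joint arm with a two-finger parallel gripper is mounted at the origin on a cart in front of the work surface, level with it; the furniture and walls round the work are solid. World frame = base frame: x ahead of the robot, y to its left, z up, the work surface at z = 0. Lengths are in m, angles in degrees, forces in N, time in s.
With the tool pointing down it reaches from about 0.4 to 0.825 m from the base axis. Payload 7 kg.
Tool frame: the origin (TCP) lies midway between the tips of the shut fingers; the grasp point (between the pads) lies r.pinch_z behind it (r.pinch_z is the distance from the TCP to the grasp point, in m); z points along the fingers, y is the line along which they close (so a half turn about z gives the same grasp; the last joint's range is limited). The gripper opens to 88 mm and grips with 3 to 60 N. Pads are 19 mm wide; open, the fingers measure 130 mm over their backs; the gripper's body (78 mm by 193 mm) begins 47 mm behind the grasp point.
Start: joints at [83.772, 20.546, 0.682, 0, -70.136, -16.507], TCP at [0.261, 0.623, 0.2] pointing down, gripper open.
Joint ranges: [-176.03, 176.03], [-82.01, 121.73], [-58.28, 71.71], [-173.87, 95.51], [-174.79, -0.11], [-173.66, 173.66]. Speed limits (degrees/s): [136.94, 136.94, 172.46, 180, 180, 180].

INTERFACE

Orientations are given as [roll, pitch, yaw] about the fixed x, y, z axes, in that order (R = Rz(yaw) Ry(pitch) Rx(roll)).
In Python, from plant import r, optics, job gives the robot as it stands.
- The arm moves only by the shell command python3 -m crank 'ROWS' [FORCE]. ROWS is JSON, a list of rows, each an object with "xyz": the shift along the tool's x, y, z in units of 30 mm (1.0 is 30 mm), a list of three; "delta_rot": the turn, a rotation vector about the tool's x, y, z in degrees, a list of three; "claw": the closure, from 0 (fully open) to 1 (shut). A call has 1 to 20 rows; each row is the pose to reach, as a shift and turn from the pose commanded when the call began, along the tool's axes at that moment; what a row does not reach only later rows make up. A row lasts 1/8 s, in which the tool goes at most 62.5 mm and 10.7 degrees, less where a joint would pass 70% of its speed; a pose out of reach is approached as far as the arm can. A call with a gripper value outside its range is refused whole. The fingers move at their own pace and stop on an object; FORCE is the grip in N (left out, the last holds). Time passes only in rows, so rows that repeat a pose let the fingers close. It gives the time, the measured TCP pose, the force, the opening and the grip force at its end, in the units of the state.
- r.get_state(): the state, without advancing time (a new reading comes with each control period).
- optics.capture(name): name is "scene" or "top" or "wrist"; returns a dict with "img" (420x560x3 uint8, blue, green, red), "fovy" (degrees; the focal length in pixels is half the picture's height over the tangent of half this angle, whatever the lens; pixels are square), "cx", "cy" (the principal point, pixels), "eye" and "rotation" of the camera in the world; the wrist camera has in their place "hand_eye" (4x4, takes a point from camera to tool coordinates, whose origin is the TCP and whose axes are the flange's). Camera axes: x right, y up, looking along -z (the intrinsics and any distortion apply to the point x, -y, -z); pixel columns grow to the right and rows downward; lengths in m; the calibration is good to about 2 mm. A picture is of the moment at which its call begins: read the wrist's pose just before it. There is no depth.
- job.close_job(): hands the job in; it is judged then, once.
The state is a dict: "time_s": time; "joints": joint angles; "qd": joint speeds; "joint_torque": joint torques, N m; "tcp_pos": TCP position; "eef_rot": TCP orientation; "contact_force": force on the tool from outside, world axes, zero at the start; "moment": the same for the moment, N m; "gripper_width": finger opening in m; "gripper_force": force on a finger pad.
Only numpy, scipy, OpenCV 4.12 (cv2) and the standard library are available. Lean on these libraries where they do the work, as an engineer would, in place of code of your own. Each camera call takes 0.05 s, during which the arm holds its last target. There are 200 camera calls.

## Working session

There is one attempt and no reset: what is moved stays moved. The work goes in short steps, Python scripts to look and compute and a shell command to move; the robot and the scene stay as the last step left them, time stands still between calls to the robot, and variables do not carry over. Pictures are saved under pics/ and viewed, at most 10 in all, crops included, and the job is handed in when it is done.

```bash
ls; mkdir -p pics; python3 - <<'E'
from plant import r,optics
import cv2,numpy as np
s=r.get_state();print({k:np.round(v,3).tolist() for k,v in s.items()}, r.pinch_z)
for n in("scene","top"):
    c=optics.capture(n);cv2.imwrite(f"pics/{n}0.png",c["img"]);print(n,{k:np.round(v,4).tolist() for k,v in c.items() if k!="img"})
E
```

```text
pics
{'time_s': 0.0, 'joints': [83.771, 20.592, 0.634, -0.02, -70.137, -16.506], 'qd': [0.1, -0.011, 0.022, -0.026, -0.015, -0.038], 'joint_torque': [-0.002, -58.272, 29.306, 6.997, 0.007, -0.0], 'tcp_pos': [0.261, 0.622, 0.199], 'eef_rot': [179.904, -0.009, -22.742], 'contact_force': [-0.108, -0.973, 0.522], 'moment': [-0.027, -0.038, 0.068], 'gripper_force': 0.0, 'gripper_width': 0.087} 0.0188
scene {'fovy': 56.845, 'cx': 275.191, 'cy': 204.7175, 'eye': [0.0949, -0.2891, 0.6085], 'rotation': [51.7332, 0.8666, -45.8548]}
top {'fovy': 48.3145, 'cx': 279.7729, 'cy': 211.3612, 'eye': [0.4906, 0.1883, 1.1122], 'rotation': [4.5796, 1.2295, -91.3924]}
```

View pics/scene0.png

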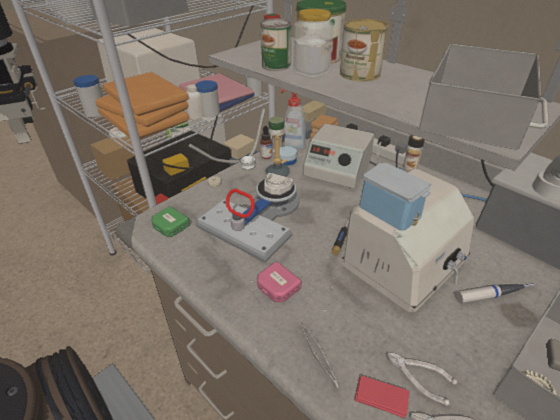

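View pics/top0.png

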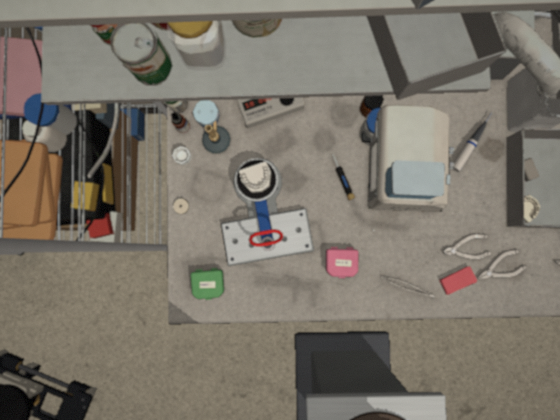

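The pink case is on the image right in the top view, at (342,262), which is the robot's right. Green is at (207,284). The ring is near (266,238) in top and (240,204) in scene. The swing therefore goes to the negative side; next I'll measure.

```bash
cat > h.py <<'E'
import cv2,numpy as np
from scipy.spatial.transform import Rotation as R
def ray(c,uv,pose=None):
    f=c["img"].shape[0]/2/np.tan(np.radians(c["fovy"])/2)
    u,v=uv; d=np.array([(u-c["cx"])/f,-(v-c["cy"])/f,-1.])
    if pose is None: M=R.from_euler("xyz",c["rotation"],degrees=True).as_matrix(); o=np.array(c["eye"])
    else:
        T=np.eye(4);T[:3,:3]=R.from_euler("xyz",pose[1],degrees=True).as_matrix();T[:3,3]=pose[0];T=T@np.array(c["hand_eye"]);M=T[:3,:3];o=T[:3,3]
    d=M@d; return o,d/np.linalg.norm(d)
def plane(c,uv,z,pose=None):
    o,d=ray(c,uv,pose); return o+d*(z-o[2])/d[2]
def tri(r1,r2):
    A=np.zeros((3,3));b=np.zeros(3)
    for o,d in(r1,r2):
        P=np.eye(3)-np.outer(d,d);A+=P;b+=P@o
    p=np.linalg.solve(A,b); return p,[round(1e3*np.linalg.norm(np.cross(p-o,d)),1) for o,d in(r1,r2)]
def mask(img,lo,hi):
    return cv2.inRange(cv2.cvtColor(img,cv2.COLOR_BGR2HSV),lo,hi)
def red(img):
    return mask(img,(0,140,90),(7,255,255))|mask(img,(174,170,90),(180,255,255))
def blob(m,win):
    z=np.zeros_like(m);x0,y0,x1,y1=win;z[y0:y1,x0:x1]=m[y0:y1,x0:x1]
    cs=cv2.findContours(z,cv2.RETR_EXTERNAL,cv2.CHAIN_APPROX_NONE)[0]
    k=max(cs,key=cv2.contourArea);M=cv2.moments(k);return k,(M["m10"]/M["m00"],M["m01"]/M["m00"])
E
python3 - <<'E'
from plant import optics
from h import *
S=optics.capture("scene");T=optics.capture("top")
ks,cs=blob(red(S["img"]),(215,180,265,225));kt,ct=blob(red(T["img"]),(235,220,295,255))
print(cs,cv2.boundingRect(ks),ct,cv2.boundingRect(kt),cv2.minAreaRect(kt))
print("ring centre",tri(ray(S,cs),ray(T,ct)))
for n,w,lo,hi in(("pink",(310,235,370,290),(160,80,60),(178,255,255)),("green",(180,260,235,310),(45,90,30),(85,255,255))):
    k,c=blob(mask(T["img"],lo,hi),w);print(n,c,cv2.contourArea(k),plane(T,c,.028).round(3))
k,c=blob(mask(T["img"],(105,100,30),(125,255,255)),(245,190,285,250));print("arm",c,cv2.minAreaRect(k))
a=T["img"][140:290,190:370];b=S["img"][160:270,185:325]
cv2.imwrite("pics/t1.png",cv2.resize(a,None,fx=4.4,fy=4,interpolation=2) if 0 else cv2.resize(a,None,fx=4,fy=4,interpolation=2))
cv2.imwrite("pics/s1.png",cv2.resize(b,None,fx=5,fy=5,interpolation=2))
E
```

```text
(239.56127886323267, 202.78744819419774) (226, 189, 28, 29) (265.48968363136174, 237.63869784502518) (250, 230, 33, 16) ((265.81597900390625, 237.98800659179688), (14.5791654586792, 32.55715560913086), 79.69515228271484)
ring centre (array([0.51665059, 0.24083263, 0.08529732]), [np.float64(0.3), np.float64(0.3)])
pink (341.57331706324993, 261.8098434004474) 819.5 [0.458 0.07  0.028]
green (207.04470697243454, 283.349779939773) 719.5 [0.416 0.381 0.028]
arm (262.47689463955635, 214.90449784349968) ((262.5679931640625, 215.1239776611328), (28.532230377197266, 11.090897560119629), 79.69515228271484)
```

View pics/t1.png

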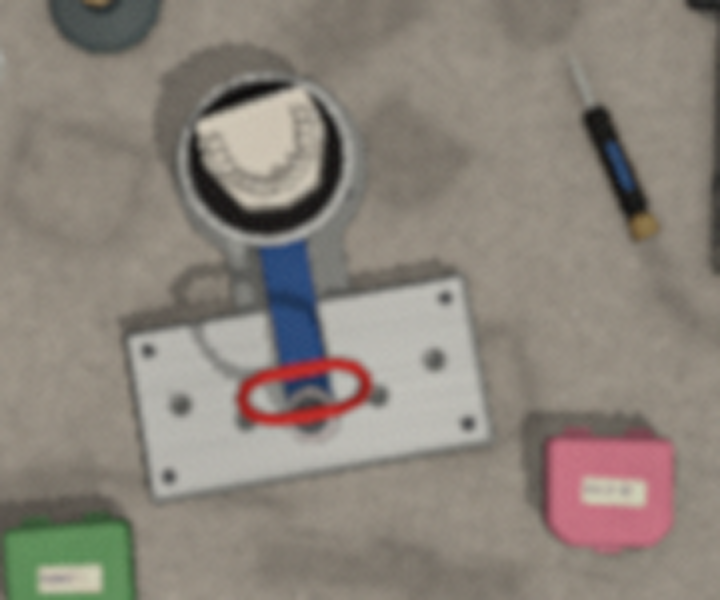

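The crop shows the table circle at (267,158). The four free holes are at (180,404), (245,420), (378,396) and (433,359), and the ring is around (306,392).

```bash
python3 - <<'E'
from plant import optics
from h import *
T=optics.capture("top")
f=lambda x,y,z:plane(T,(190+x/4-.4,140+y/4-.4),z)
t=f(267,158,.05);H=[f(x,y,.024) for x,y in((180,404),(245,420),(378,396),(433,359))]
print("table",t.round(4))
for h in H:
    d=h-t;print(h.round(4),np.hypot(*d[:2]).round(4),np.degrees(np.arctan2(d[1],d[0])).round(2))
o=np.mean(H,0);e=t-o;print("dir",np.degrees(np.arctan2(e[1],e[0])))
rc=np.array([.5167,.2408,.0853]);d=rc-t;print("ring",np.hypot(*d[:2]),np.degrees(np.arctan2(d[1],d[0])))
E
```

```text
table [0.6518 0.2609 0.05  ]
[0.5129 0.3162 0.024 ] 0.1495 158.28
[0.5027 0.2785 0.024 ] 0.1501 173.24
[0.5147 0.201  0.024 ] 0.1496 -156.41
[0.5353 0.1685 0.024 ] 0.1486 -141.59
dir 8.318872246719174
ring 0.13654463787466975 -171.5489703390674
```

```bash
cat >> h.py <<'E'
P=np.array([.6518,.2609,0]);A0=8.35
def goal(th,rad,z,along=0.):
    "axis through point at radius rad from the pivot, height z, swung by th deg (ccw); along the tool axis"
    Rg=R.from_euler("xyz",[180,-45,A0+th],degrees=True)
    u=R.from_euler("z",A0+th,degrees=True).apply([1,0,0])
    return P-rad*u+[0,0,z]+along*Rg.apply([0,0,1]),Rg
def row(s,g):
    R0=R.from_euler("xyz",s["eef_rot"],degrees=True)
    print("xyz",(R0.inv().apply(g[0]-s["tcp_pos"])/.03).round(3),"rot",np.degrees((R0.inv()*g[1]).as_rotvec()).round(2),"world",g[0].round(4))
E
python3 - <<'E'
from plant import r
from h import *
row(r.get_state(),goal(0,.138,.0875+.03,-.11))
E
```

```text
xyz [10.516  9.788  0.157] rot [ 12.24  43.87 -29.44] world [0.4383 0.2296 0.1953]
```

```bash
python3 -m crank '[{"xyz":[1.0,1.0,-0.3],"delta_rot":[1,4,-3],"claw":0.5},{"xyz":[2.2,2.0,-0.6],"delta_rot":[2.4,8.8,-6],"claw":1},{"xyz":[3.4,3.2,-0.8],"delta_rot":[4,14,-9.5],"claw":1},{"xyz":[4.6,4.4,-0.8],"delta_rot":[5.5,19.5,-13],"claw":1},{"xyz":[5.8,5.5,-0.8],"delta_rot":[7,25,-17],"claw":1},{"xyz":[7.0,6.6,-0.7],"delta_rot":[8.4,30,-20.3],"claw":1},{"xyz":[8.2,7.7,-0.5],"delta_rot":[9.8,35,-23.6],"claw":1},{"xyz":[9.3,8.7,-0.2],"delta_rot":[11,39.5,-26.6],"claw":1},{"xyz":[10.1,9.4,0],"delta_rot":[11.9,42.6,-28.6],"claw":1},{"xyz":[10.5,9.8,0.15],"delta_rot":[12.2,43.9,-29.4],"claw":1},{"xyz":[10.5,9.8,0.15],"delta_rot":[12.2,43.9,-29.4],"claw":1},{"xyz":[10.5,9.8,0.15],"delta_rot":[12.2,43.9,-29.4],"claw":1}]'
python3 - <<'E'
from plant import r,optics
from h import *
s=r.get_state();print(s["tcp_pos"],s["eef_rot"],s["joints"],s["contact_force"],s["gripper_width"])
row(s,goal(0,.138,.0875,-.07))
c=optics.capture("wrist");cv2.imwrite("pics/w1.png",c["img"])
E
```

```text
time_s: 1.75
tcp_pos: [0.4571, 0.2679, 0.2758]
eef_rot: [178.3, -40.7, 8.2]
contact_force: [-0.5, -0.0, 0.6]
gripper_width: 0.0002
gripper_force: 0.0
[0.45714293 0.26789597 0.27582097] [178.34300423 -40.74784192   8.17798119] [ 70.01653255 -15.0721507  -58.22215053  58.60921301 -43.61715869
 -15.60369118] [-0.45728719 -0.00239351  0.64662281] 0.00021863734392971025
xyz [-2.915  1.068  3.629] rot [ 1.77  4.25 -0.06] world [0.4663 0.2337 0.137 ]
```

View pics/w1.png

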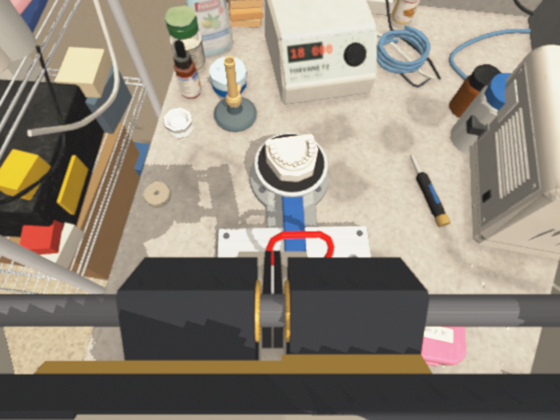

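The wrist view shows the ring at (300,245) ahead of the shut fingers, and the cast at (290,160). The arm ran into its joint 3 limit at this height. The next target is lower and farther out, so I'll go there.

```bash
python3 -m crank '[{"xyz":[-0.7,0.3,0.9],"delta_rot":[0.4,1,0],"claw":1},{"xyz":[-1.4,0.6,1.8],"delta_rot":[0.9,2,0],"claw":1},{"xyz":[-2.2,0.9,2.7],"delta_rot":[1.4,3,0],"claw":1},{"xyz":[-2.9,1.07,3.6],"delta_rot":[1.8,4.2,0],"claw":1},{"xyz":[-2.9,1.07,3.6],"delta_rot":[1.8,4.2,0],"claw":1},{"xyz":[-2.9,1.07,3.6],"delta_rot":[1.8,4.2,0],"claw":1}]'
python3 - <<'E'
from plant import r
from h import *
s=r.get_state();print(s["joints"])
row(s,goal(0,.138,.0875,-.07)); row(s,goal(0,.138,.0875,.03))
E
```

```text
time_s: 2.55
tcp_pos: [0.5058, 0.2939, 0.2447]
eef_rot: [178.1, -40.8, 8.3]
contact_force: [0.1, 0.0, -0.2]
gripper_width: 0.0008
gripper_force: 0.0
[ 57.21516088  -7.29340167 -58.21701996  72.31352714 -32.6422227
 -21.00015732]
xyz [-3.549  1.739  1.737] rot [1.96 4.24 0.01] world [0.4663 0.2337 0.137 ]
xyz [-3.303  1.626  5.06 ] rot [1.96 4.24 0.01] world [0.5363 0.2439 0.0663]
```

```bash
cat > kin.py <<'E'
import numpy as np
from scipy.spatial.transform import Rotation as R
from scipy.optimize import least_squares
E_=lambda a,d:R.from_euler(a,d,degrees=True)
def fk(q,p,s4,s6,y0):
    z0,L1,L2,a3,l1,l2,d=p
    A=E_("z",q[0]);B=A*E_("y",q[1]);C=B*E_("y",-q[2]);D=C*E_("x",s4*q[3]);F=D*E_("y",-q[4]);G=F*E_("x",s6*q[5])
    pos=[0,0,z0]+B.apply([0,0,L1])+C.apply([L2,l1,a3])+D.apply([0,l2,0])+F.apply([d,0,0])
    # tool: z = link x
    return pos,G*R.from_matrix(np.array([[0,0,1],[0,1,0],[-1,0,0]]).astype(float))*E_("z",y0)
Q=np.array([[83.771,20.592,.634,-.02,-70.137,-16.506],[70.01653,-15.07215,-58.22215,58.60921,-43.61716,-15.60369],[57.21516,-7.2934,-58.21702,72.31353,-32.64222,-21.00016]])
X=np.array([[.261,.622,.199],[.45714,.2679,.27582],[.5058,.2939,.2447]])
O=[[179.904,-.009,-22.742],[178.343,-40.7478,8.178],[178.1,-40.8,8.3]]
E
python3 - <<'E'
from kin import *
for s4 in(1,-1):
  for s6 in(1,-1):
    for y0 in(0,90,180,-90):
      e=[np.degrees((fk(q,np.zeros(7),s4,s6,y0)[1].inv()*E_("xyz",o)).magnitude()) for q,o in zip(Q,O)]
      if e[0]<5 : print(s4,s6,y0,np.round(e,1))
      if max(e)<3:
        f=least_squares(lambda p:np.ravel([fk(q,p,s4,s6,y0)[0]-x for q,x in zip(Q,X)]),[.2,.5,.5,0,0,-.15,.3])
        print(f.x.round(4),np.sqrt(np.mean(f.fun**2)))
E
```

```text
1 -1 -90 [  0.  117.2 144.7]
-1 -1 -90 [0. 0. 0.]
[ 1.985e-01  6.017e-01  4.636e-01 -2.000e-04  1.000e-04 -1.922e-01
  4.043e-01] 1.2099477244533935e-05
```

```bash
cat >> kin.py <<'E'
p0=np.array([.1985,.6017,.4636,-.0002,.0001,-.1922,.4043])
LO=np.array([-176.03,-82.01,-58.28,-173.87,-174.79,-173.66]);HI=np.array([176.03,121.73,71.71,95.51,-.11,173.66])
def f(q): return fk(q,p0,-1,-1,-90)
def ik(pos,rot,seeds):
    best=[]
    for s in seeds:
        o=least_squares(lambda q:np.r_[(f(q)[0]-pos)*1000,np.degrees((f(q)[1].inv()*rot).as_rotvec())*5],np.clip(s,LO+.5,HI-.5),bounds=(LO+.3,HI-.3),max_nfev=60)
        best.append((2*o.cost,o.x))
    return sorted(best,key=lambda b:b[0])
E
python3 - <<'E'
from kin import *
from h import P,A0
rng=np.random.default_rng(0)
C=lambda th,dz:P-.138*E_("z",A0+th).apply([1,0,0])+[0,0,.0875+dz]
for tilt in(45,35,25):
  for dyaw in(-20,0,20):
   for roll in(0,180):
    g=E_("xyz",[180,-tilt,A0+dyaw])*E_("z",roll)
    b=ik(C(0,0)+.03*g.apply([0,0,1]),g,list(rng.uniform(LO,HI,(14,6)))+[Q[0],Q[1],Q[2]])
    sols=[]
    for c,q in b:
        if c<1 and not any(np.abs(q-w).max()<3 for w in sols): sols.append(q)
    print(tilt,dyaw,roll,round(b[0][0],2),[w.round(0).tolist() for w in sols],b[0][1].round(0).tolist() if not sols else"")
E
```

```text
45 -20 0 2940.29 [] [50.0, 16.0, -58.0, 87.0, -38.0, -56.0]
45 -20 180 2940.29 [] [50.0, 16.0, -58.0, 87.0, -38.0, 124.0]
45 0 0 0.0 [[3.0, 10.0, -56.0, -169.0, -21.0, -96.0]] 
45 0 180 174.04 [] [11.0, 7.0, -40.0, -135.0, -0.0, 44.0]
45 20 0 98.55 [] [28.0, 8.0, -35.0, -79.0, -0.0, 169.0]
45 20 180 98.55 [] [28.0, 8.0, -35.0, -79.0, -0.0, -11.0]
35 -20 0 876.29 [] [47.0, 12.0, -58.0, 80.0, -29.0, -45.0]
35 -20 180 876.29 [] [47.0, 12.0, -58.0, 80.0, -29.0, 135.0]
35 0 0 49.78 [] [6.0, 8.0, -48.0, -170.0, -1.0, -97.0]
35 0 180 49.78 [] [6.0, 8.0, -48.0, -170.0, -1.0, 83.0]
35 20 0 1816.09 [] [42.0, 9.0, -44.0, -20.0, -0.0, 99.0]
35 20 180 1816.09 [] [42.0, 9.0, -44.0, -20.0, -0.0, -81.0]
25 -20 0 0.07 [[45.0, 10.0, -58.0, 71.0, -22.0, -34.0]] 
25 -20 180 0.07 [[45.0, 10.0, -58.0, 71.0, -22.0, 146.0]] 
25 0 0 264.29 [] [40.0, 8.0, -58.0, 68.0, -13.0, -8.0]
25 0 180 264.29 [] [40.0, 8.0, -58.0, 68.0, -13.0, 172.0]
25 20 0 183.13 [] [38.0, 7.0, -58.0, 54.0, -3.0, 27.0]
25 20 180 183.13 [] [38.0, 7.0, -58.0, 54.0, -3.0, -153.0]
```

```bash
cat > s.py <<'E'
from kin import *
from h import P,A0
rng=np.random.default_rng(0)
C=lambda th,dz:P-.138*E_("z",A0+th).apply([1,0,0])+[0,0,.0875+dz]
for tilt in(45,52,60,68):
  for yaw in(-10,0,10,20):
    g=E_("xyz",[180,-tilt,A0+yaw])
    out=[];sd=[np.array([3,10,-56,-169,-21,-96.]),np.array([25,10,-50,-110,-15,-90]),np.array([50,16,-55,87,-38,-56])]
    for th,dz,al in((0,0,-.06),(0,0,.03),(0,.03,.03),(15,.03,.03),(15,.0,-.06)):
        b=ik(C(th,dz)+al*g.apply([0,0,1]),g,sd)
        out.append((round(b[0][0],1),b[0][1].round(0).astype(int).tolist() if b[0][0]<1 else 0))
    print(tilt,yaw,*out)
E
time python3 s.py
```

```text
45 -10 (np.float64(703.1), 0) (np.float64(786.0), 0) (np.float64(692.3), 0) (np.float64(206.1), 0) (np.float64(177.9), 0)
45 0 (np.float64(20.7), 0) (np.float64(0.0), [3, 10, -56, -169, -21, -96]) (np.float64(0.0), [4, 5, -51, -164, -12, -102]) (np.float64(19.1), 0) (np.float64(254.6), 0)
45 10 (np.float64(993.7), 0) (np.float64(34.1), 0) (np.float64(306.4), 0) (np.float64(498.3), 0) (np.float64(1397.3), 0)
45 20 (np.float64(1356.8), 0) (np.float64(98.5), 0) (np.float64(500.1), 0) (np.float64(301.5), 0) (np.float64(966.1), 0)
52 -10 (np.float64(1574.1), 0) (np.float64(1586.5), 0) (np.float64(1147.2), 0) (np.float64(557.4), 0) (np.float64(742.5), 0)
52 0 (np.float64(47.1), 0) (np.float64(175.1), 0) (np.float64(24.2), 0) (np.float64(0.0), [-4, 8, -56, -158, -27, -102]) (np.float64(0.0), [-1, -6, -55, -145, -13, -119])
52 10 (np.float64(2.8), 0) (np.float64(0.0), [-3, 13, -53, -146, -30, -107]) (np.float64(0.0), [2, 6, -46, -136, -18, -123]) (np.float64(0.0), [3, 5, -42, -122, -15, -137]) (np.float64(26.1), 0)
52 20 (np.float64(21.7), 0) (np.float64(0.0), [2, 11, -42, -119, -23, -132]) 
[... 659 characters left out ...]
 -116]) (np.float64(0.0), [-11, 12, -46, -120, -39, -122]) (np.float64(0.0), [-15, 3, -50, -108, -39, -131])
68 -10 (np.float64(8320.7), 0) (np.float64(7682.6), 0) (np.float64(6157.7), 0) (np.float64(4839.1), 0) (np.float64(6546.4), 0)
68 0 (np.float64(4177.2), 0) (np.float64(3853.1), 0) (np.float64(2730.9), 0) (np.float64(1948.1), 0) (np.float64(3174.1), 0)
68 10 (np.float64(1789.5), 0) (np.float64(1277.4), 0) (np.float64(716.8), 0) (np.float64(339.1), 0) (np.float64(1221.8), 0)
68 20 (np.float64(319.6), 0) (np.float64(27.8), 0) (np.float64(0.0), [-17, 28, -58, -134, -65, -94]) (np.float64(0.0), [-21, 26, -54, -127, -62, -99]) (np.float64(57.8), 0)
real	0m39.670s
user	0m39.377s
sys	0m0.342s
```

```bash
cat > plan.py <<'E'
from kin import *
from h import P,A0
C=lambda th,dz:P-.138*E_("z",A0+th).apply([1,0,0])+[0,0,.0875+dz]
def target(th,dz,al,tilt=60,yaw=20):
    g=E_("xyz",[180,-tilt,A0+yaw]); return C(th,dz)+al*g.apply([0,0,1]),g
def rel(a,b):
    return np.r_[a[1].inv().apply(b[0]-a[0])/.03,np.degrees((a[1].inv()*b[1]).as_rotvec())]
E
cat > j.py <<'E'
from plan import *
from plant import r
q0=np.array(r.get_state()["joints"])
print("fk err",f(q0)[0]-r.get_state()["tcp_pos"])
c,q1=ik(*target(0,.0,-.08),[np.array([-12,2,-53,-115,-38,-127.])])[0];print(c,q1.round(1))
N=26;t=np.linspace(0,1,N+1)
qs=[q0+(q1-q0)*a+np.array([0,-8,22,0,-25,0])*np.sin(np.pi*a) for a in t]
X=[f(q) for q in qs]
for i in range(1,N+1):
    b=0 if i<=13 else 13
    if i==14: print('---')
    print(i,rel(X[b],X[i]).round(2).tolist(),X[i][0].round(2),"step",round(1e3*np.linalg.norm(X[i][0]-X[i-1][0])),round(np.degrees((X[i-1][1].inv()*X[i][1]).magnitude()),1),qs[i].round(0).astype(int).tolist())
E
python3 j.py
```

```text
fk err [-4.38562813e-06  8.72581842e-05  2.00797274e-05]
2.6849081210797426e-26 [  -9.7   -2.5  -52.  -110.   -34.6 -134.8]
1 [0.97, 1.78, 0.03, -3.73, -0.25, 14.05] [0.53 0.24 0.26] step 61 14.5 [55, -8, -55, 65, -36, -25]
2 [1.5, 3.53, -0.03, -7.27, -0.77, 27.92] [0.55 0.19 0.28] step 55 14.3 [52, -9, -52, 58, -39, -30]
3 [1.64, 5.16, -0.17, -10.64, -1.65, 41.57] [0.56 0.15 0.28] step 49 14.1 [49, -10, -50, 51, -42, -34]
4 [1.41, 6.58, -0.35, -13.85, -2.92, 54.92] [0.55 0.1  0.29] step 43 13.8 [47, -10, -47, 44, -45, -39]
5 [0.89, 7.73, -0.57, -16.93, -4.64, 67.95] [0.54 0.07 0.28] step 38 13.5 [44, -11, -45, 37, -47, -43]
6 [0.15, 8.56, -0.79, -19.92, -6.83, 80.61] [0.53 0.04 0.27] step 34 13.2 [42, -11, -42, 30, -50, -47]
7 [-0.74, 9.06, -1.02, -22.85, -9.51, 92.88] [0.5  0.02 0.26] step 31 12.9 [39, -12, -40, 23, -52, -52]
8 [-1.69, 9.23, -1.24, -25.77, -12.7, 104.74] [0.48 0.01 0.25] step 30 12.6 [37, -12, -38, 16, -54, -56]
9 [-2.65, 9.1, -1.45, -28.73, -16.39, 116.19] [0.45 0.01 0.23] step 30 12.3 [34, -13, -37, 9, -55, -60]
10 [-3.57, 8.7, -1.64, -31.8, -20.59, 127.25] [0.43
[... 1049 characters left out ...]
83] [0.36 0.25 0.18] step 20 13.2 [6, -9, -39, -68, -51, -109]
21 [-2.87, 4.77, 2.41, -42.37, -11.28, 90.26] [0.38 0.26 0.18] step 18 13.5 [3, -8, -41, -75, -48, -113]
22 [-3.4, 4.49, 2.59, -47.42, -12.55, 103.04] [0.39 0.26 0.17] step 19 13.8 [1, -7, -43, -82, -46, -117]
23 [-3.82, 3.99, 2.78, -52.4, -13.91, 116.16] [0.41 0.26 0.17] step 20 14.1 [-2, -6, -45, -89, -43, -122]
24 [-4.08, 3.3, 3.0, -57.35, -15.42, 129.55] [0.43 0.25 0.16] step 23 14.3 [-5, -5, -47, -96, -40, -126]
25 [-4.16, 2.47, 3.25, -62.33, -17.12, 143.14] [0.44 0.23 0.14] step 26 14.6 [-7, -4, -50, -103, -38, -130]
26 [-4.04, 1.54, 3.53, -67.41, -19.06, 156.83] [0.45 0.21 0.13] step 29 14.7 [-10, -3, -52, -110, -35, -135]
```

```bash
sed -i 's/N=26/N=36/; s/i<=13 else 13/i<=18 else 18/; s/i==14/i==19/' j.py; python3 j.py | sed 's/\[-*[0-9, -]*\]$//'
```

```text
fk err [-4.38562813e-06  8.72581842e-05  2.00797274e-05]
2.6849081210797426e-26 [  -9.7   -2.5  -52.  -110.   -34.6 -134.8]
1 [0.74, 1.28, 0.03, -2.71, -0.15, 10.16] [0.53 0.26 0.26] step 44 10.5 
2 [1.26, 2.57, 0.01, -5.33, -0.44, 20.24] [0.54 0.22 0.27] step 42 10.4 
3 [1.55, 3.82, -0.05, -7.84, -0.89, 30.22] [0.55 0.19 0.28] step 39 10.3 
4 [1.64, 4.99, -0.15, -10.27, -1.53, 40.06] [0.56 0.15 0.28] step 35 10.2 
5 [1.54, 6.06, -0.28, -12.62, -2.38, 49.76] [0.56 0.12 0.29] step 32 10.0 
6 [1.27, 7.0, -0.42, -14.89, -3.44, 59.3] [0.55 0.09 0.28] step 30 9.9 
7 [0.85, 7.78, -0.58, -17.1, -4.75, 68.66] [0.54 0.06 0.28] step 27 9.7 
8 [0.33, 8.4, -0.74, -19.26, -6.3, 77.83] [0.53 0.04 0.27] step 25 9.5 
9 [-0.28, 8.85, -0.91, -21.39, -8.11, 86.79] [0.51 0.03 0.27] step 23 9.4 
10 [-0.95, 9.12, -1.07, -23.5, -10.18, 95.55] [0.5  0.02 0.26] step 22 9.2 
11 [-1.64, 9.23, -1.23, -25.61, -12.51, 104.09] [0.48 0.01 0.25] step 22 9.1 
12 [-2.34, 9.18, -1.38, -27.74, -15.11, 112.42] [0.46 0.01 0.24] step 21 8.9 
13 [-3.02, 8.98, -1.53, -29.91, -17.97, 120.54] [0.44 0.01 0.23] step 22 8.8 
14 [
[... 1042 characters left out ...]
 15 9.4 
28 [-2.42, 4.82, 2.28, -38.39, -10.33, 80.56] [0.36 0.26 0.18] step 14 9.6 
29 [-2.84, 4.78, 2.4, -42.09, -11.21, 89.56] [0.37 0.26 0.18] step 13 9.8 
30 [-3.23, 4.61, 2.53, -45.74, -12.12, 98.74] [0.39 0.27 0.17] step 13 9.9 
31 [-3.58, 4.32, 2.66, -49.36, -13.07, 108.11] [0.4  0.26 0.17] step 14 10.1 
32 [-3.85, 3.92, 2.8, -52.95, -14.07, 117.64] [0.41 0.26 0.17] step 15 10.2 
33 [-4.05, 3.43, 2.96, -56.53, -15.15, 127.3] [0.43 0.25 0.16] step 17 10.4 
34 [-4.15, 2.85, 3.13, -60.11, -16.33, 137.08] [0.44 0.24 0.15] step 18 10.5 
35 [-4.15, 2.22, 3.32, -63.72, -17.63, 146.94] [0.45 0.22 0.14] step 20 10.6 
36 [-4.04, 1.54, 3.53, -67.41, -19.06, 156.83] [0.45 0.21 0.13] step 21 10.6
```

```bash
python3 -m crank '[{"xyz":[0.74,1.28,0],"delta_rot":[-2.7,-0.15,10.1],"claw":1},{"xyz":[1.26,2.57,0],"delta_rot":[-5.3,-0.4,20.2],"claw":1},{"xyz":[1.26,2.57,0],"delta_rot":[-5.3,-0.4,20.2],"claw":1}]'; python3 j.py | head -2; python3 -c "
from plant import r;print(r.get_state()['joints'])"
```

```text
time_s: 2.92
tcp_pos: [0.544, 0.2205, 0.2728]
eef_rot: [-170.0, -38.9, -18.4]
contact_force: [-0.4, 0.6, -0.6]
gripper_width: 0.0005
gripper_force: 0.0
fk err [3.56899838e-05 2.80620049e-05 1.46466720e-05]
2.6849081210797426e-26 [  -9.7   -2.5  -52.  -110.   -34.6 -134.8]
[ 53.44041877  -8.6020345  -53.99990952  62.09288383 -37.1589857
 -27.30448997]
```

```bash
sed -i 's/N=36/N=34/; s/i<=18 else 18/i<=17 else 17/; s/i==19/i==18/; s/\[0,-8,22,0,-25,0\]/[0,-7,20,0,-23,0]/' j.py; python3 j.py | cut -d']' -f1,2 | sed -n '3,$p'
```

```text
1 [0.64, 1.08, 0.08, -2.61, -0.61, 9.84] [0.55 0.18 0.28
2 [1.08, 2.16, 0.12, -5.17, -1.35, 19.57] [0.56 0.15 0.28
3 [1.32, 3.21, 0.12, -7.7, -2.24, 29.17] [0.56 0.12 0.28
4 [1.37, 4.2, 0.08, -10.19, -3.32, 38.61] [0.55 0.09 0.28
5 [1.25, 5.09, 0.01, -12.66, -4.58, 47.89] [0.54 0.06 0.28
6 [0.97, 5.87, -0.07, -15.13, -6.05, 56.99] [0.53 0.04 0.27
7 [0.55, 6.52, -0.18, -17.61, -7.73, 65.89] [0.51 0.03 0.26
8 [0.03, 7.02, -0.31, -20.11, -9.62, 74.58] [0.5  0.02 0.25
9 [-0.58, 7.38, -0.45, -22.65, -11.73, 83.07] [0.48 0.01 0.24
10 [-1.24, 7.59, -0.6, -25.24, -14.04, 91.34] [0.46 0.01 0.23
11 [-1.94, 7.65, -0.76, -27.9, -16.56, 99.41] [0.44 0.01 0.22
12 [-2.65, 7.58, -0.92, -30.66, -19.28, 107.28] [0.42 0.02 0.21
13 [-3.35, 7.38, -1.09, -33.52, -22.18, 114.96] [0.4  0.03 0.2 
14 [-4.03, 7.07, -1.26, -36.52, -25.25, 122.46] [0.39 0.05 0.2 
15 [-4.66, 6.65, -1.42, -39.67, -28.48, 129.81] [0.37 0.06 0.19
16 [-5.25, 6.15, -1.58, -42.99, -31.86, 137.03] [0.36 0.08 0.19
17 [-5.76, 5.59, -1.73, -46.5, -35.37, 144.12] [0.35 0.1  0.18
---
18 [0.07, 0.68, 0.35, -3.9, -1.25, 7.54] [0.34 0.12 0.18
1
[... 273 characters left out ...]
6.91] [0.34 0.22 0.18
24 [-1.17, 3.97, 1.88, -27.24, -7.44, 55.28] [0.34 0.24 0.18
25 [-1.57, 4.22, 2.04, -31.04, -8.37, 63.84] [0.35 0.25 0.18
26 [-2.0, 4.35, 2.18, -34.8, -9.31, 72.61] [0.36 0.26 0.18
27 [-2.43, 4.36, 2.31, -38.52, -10.28, 81.59] [0.37 0.26 0.18
28 [-2.85, 4.23, 2.43, -42.2, -11.28, 90.76] [0.39 0.27 0.18
29 [-3.23, 3.97, 2.55, -45.84, -12.34, 100.12] [0.4  0.27 0.17
30 [-3.55, 3.59, 2.68, -49.45, -13.46, 109.64] [0.41 0.26 0.17
31 [-3.81, 3.1, 2.81, -53.05, -14.67, 119.31] [0.43 0.25 0.16
32 [-3.97, 2.52, 2.96, -56.65, -15.98, 129.1] [0.44 0.24 0.15
33 [-4.04, 1.87, 3.11, -60.29, -17.41, 138.97] [0.45 0.22 0.14
34 [-4.0, 1.16, 3.28, -64.01, -18.97, 148.88] [0.45 0.21 0.13
```

```bash
python3 -m crank '[{"xyz":[0.64,1.08,0.08],"delta_rot":[-2.6,-0.6,9.8],"claw":1},{"xyz":[1.08,2.16,0.12],"delta_rot":[-5.2,-1.3,19.6],"claw":1},{"xyz":[1.32,3.2,0.12],"delta_rot":[-7.7,-2.2,29.2],"claw":1},{"xyz":[1.37,4.2,0.08],"delta_rot":[-10.2,-3.3,38.6],"claw":1},{"xyz":[1.25,5.1,0],"delta_rot":[-12.7,-4.6,47.9],"claw":1},{"xyz":[0.97,5.87,-0.07],"delta_rot":[-15.1,-6,57],"claw":1},{"xyz":[0.55,6.5,-0.18],"delta_rot":[-17.6,-7.7,65.9],"claw":1},{"xyz":[0.03,7,-0.3],"delta_rot":[-20.1,-9.6,74.6],"claw":1},{"xyz":[-0.58,7.4,-0.45],"delta_rot":[-22.6,-11.7,83],"claw":1},{"xyz":[-1.24,7.6,-0.6],"delta_rot":[-25.2,-14,91.3],"claw":1},{"xyz":[-1.94,7.65,-0.76],"delta_rot":[-27.9,-16.5,99.4],"claw":1},{"xyz":[-2.65,7.6,-0.92],"delta_rot":[-30.6,-19.3,107.3],"claw":1},{"xyz":[-3.35,7.4,-1.1],"delta_rot":[-33.5,-22.2,115],"claw":1},{"xyz":[-4.03,7.07,-1.26],"delta_rot":[-36.5,-25.2,122.5],"claw":1},{"xyz":[-4.66,6.65,-1.42],"delta_rot":[-39.7,-28.5,129.8],"claw":1},{"xyz":[-5.25,6.15,-1.58],"delta_rot":[-43,-31.9,137],"claw":1},{"xyz":[-5.76,5.6,-1.73],"delta_rot":[-46.5,-35.4,144.1],"claw":1}]' && python3 -m crank '[{"xyz":[0.07,0.68,0.35],"delta_rot":[-3.9,-1.25,7.5],"claw":1},{"xyz":[0.05,1.35,0.68],"delta_rot":[-7.8,-2.4,15.2],"claw":1},{"xyz":[-0.05,2,0.98],"delta_rot":[-11.7,-3.5,22.9],"claw":1},{"xyz":[-0.24,2.6,1.25],"delta_rot":[-15.6,-4.5,30.7],"claw":1},{"xyz":[-0.5,3.14,1.5],"delta_rot":[-19.5,-5.5,38.7],"claw":1},{"xyz":[-0.8,3.6,1.7],"delta_rot":[-23.4,-6.5,46.9],"claw":1},{"xyz":[-1.17,3.97,1.88],"delta_rot":[-27.2,-7.4,55.3],"claw":1},{"xyz":[-1.57,4.22,2.04],"delta_rot":[-31,-8.4,63.8],"claw":1},{"xyz":[-2,4.35,2.18],"delta_rot":[-34.8,-9.3,72.6],"claw":1},{"xyz":[-2.43,4.36,2.31],"delta_rot":[-38.5,-10.3,81.6],"claw":1},{"xyz":[-2.85,4.23,2.43],"delta_rot":[-42.2,-11.3,90.8],"claw":1},{"xyz":[-3.23,3.97,2.55],"delta_rot":[-45.8,-12.3,100.1],"claw":1},{"xyz":[-3.55,3.59,2.68],"delta_rot":[-49.4,-13.5,109.6],"claw":1},{"xyz":[-3.81,3.1,2.81],"delta_rot":[-53,-14.7,119.3],"claw":1},{"xyz":[-3.97,2.52,2.96],"delta_rot":[-56.6,-16,129.1],"claw":1},{"xyz":[-4.04,1.87,3.11],"delta_rot":[-60.3,-17.4,139],"claw":1},{"xyz":[-4.0,1.16,3.28],"delta_rot":[-64,-19,148.9],"claw":1},{"xyz":[-4.0,1.16,3.28],"delta_rot":[-64,-19,148.9],"claw":1}]'
cat > st.py <<'E'
from plan import *
from plant import r,optics
import cv2
s=r.get_state();cur=(np.array(s["tcp_pos"]),E_("xyz",s["eef_rot"]))
E
python3 - <<'E'
from st import *
print(s["joints"].round(1) if hasattr(s["joints"],"round") else s["joints"])
for al in(-.08,-.03,.03): print(al,rel(cur,target(0,0,al)).round(2))
c=optics.capture("wrist");cv2.imwrite("pics/w2.png",c["img"])
E
```

```text
time_s: 5.05
tcp_pos: [0.3477, 0.102, 0.1803]
eef_rot: [158.8, 11.5, -161.9]
contact_force: [-0.1, -0.5, 0.1]
gripper_width: 0.0
gripper_force: 0.0
time_s: 7.3
tcp_pos: [0.4526, 0.2076, 0.126]
eef_rot: [179.9, -59.8, 28.7]
contact_force: [-0.8, -0.9, -0.2]
gripper_width: 0.0005
gripper_force: 0.0
[  -9.8   -2.4  -52.1 -109.7  -34.7 -134.7]
-0.08 [ 0.07  0.02  0.02 -0.17  0.2   0.17]
-0.03 [ 0.08  0.02  1.69 -0.17  0.2   0.17]
0.03 [ 0.08  0.03  3.69 -0.17  0.2   0.17]
```

View pics/w2.png

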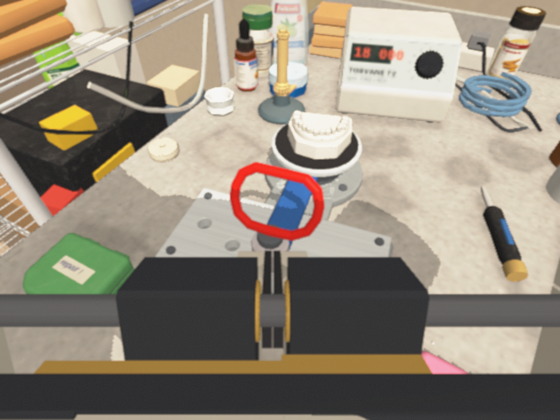

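The pose is as planned. The ring opening sits at (277,200), straight ahead of the fingertips at (272,255). I'll check its centre from this view before inserting.

```bash
python3 - <<'E'
from st import *
from h import *
c=optics.capture("wrist");k,u=blob(red(c["img"]),(215,150,340,252))
o,d=ray(c,u,(s["tcp_pos"],s["eef_rot"]));C0=C(0,0)
print(u,cv2.boundingRect(k));m=C0-o;off=(o+d*(m@d))-C0;print("ray minus C, tool axes mm",(1e3*cur[1].inv().apply(off)).round(1))
T=optics.capture("top");kt,ct=blob(red(T["img"]),(235,220,295,255));print(tri((o,d),ray(T,ct)),C0)
for th,dz,al in((0,0,.03),(0,.02,.03),(0,.03,.03),(15,.03,.03),(15,.01,.03),(15,0,.03),(15,0,-.07)):
    print(th,dz,al,rel(target(0,0,-.08),target(th,dz,al))[:3].round(2),ik(*target(th,dz,al),[np.array(s["joints"])])[0][0].round(2))
E
```

```text
(276.6784360479335, 201.97707263389583) (231, 163, 93, 79)
ray minus C, tool axes mm [1.  2.2 0.3]
(array([0.51700168, 0.24017971, 0.08784579]), [np.float64(0.8), np.float64(0.8)]) [0.51526288 0.24085969 0.0875    ]
0 0 0.03 [-0.    0.    3.67] 0.0
0 0.02 0.03 [0.58 0.   3.33] 0.0
0 0.03 0.03 [0.87 0.   3.17] 0.0
15 0.03 0.03 [0.74 1.17 2.94] 0.0
15 0.01 0.03 [0.16 1.17 3.27] 0.0
15 0 0.03 [-0.13  1.17  3.44] 0.0
15 0 -0.07 [-0.13  1.17  0.11] 0.0
```

```bash
python3 -m crank '[{"xyz":[0.08,0.04,0.6],"delta_rot":[0,0,0],"claw":1},{"xyz":[0.08,0.04,1.2],"delta_rot":[0,0,0],"claw":1},{"xyz":[0.08,0.04,1.8],"delta_rot":[0,0,0],"claw":1},{"xyz":[0.08,0.04,2.3],"delta_rot":[0,0,0],"claw":1},{"xyz":[0.08,0.04,2.8],"delta_rot":[0,0,0],"claw":1},{"xyz":[0.08,0.04,3.3],"delta_rot":[0,0,0],"claw":1},{"xyz":[0.08,0.04,3.69],"delta_rot":[0,0,0],"claw":1},{"xyz":[0.08,0.04,3.69],"delta_rot":[0,0,0],"claw":1}]'
python3 - <<'E'
from st import *
c=optics.capture("wrist");cv2.imwrite("pics/w3.png",c["img"])
for dz in(.01,.02,.025,.03): print(dz,rel(cur,target(0,dz,.03))[:3].round(2))
E
```

```text
time_s: 8.45
tcp_pos: [0.5397, 0.2532, 0.0733]
eef_rot: [179.8, -59.9, 28.8]
contact_force: [-0.7, 0.6, 0.5]
gripper_width: 0.0005
gripper_force: 0.0
0.01 [ 0.24 -0.02 -0.19]
0.02 [ 0.53 -0.02 -0.36]
0.025 [ 0.67 -0.02 -0.44]
0.03 [ 0.82 -0.02 -0.53]
```

View pics/w3.png

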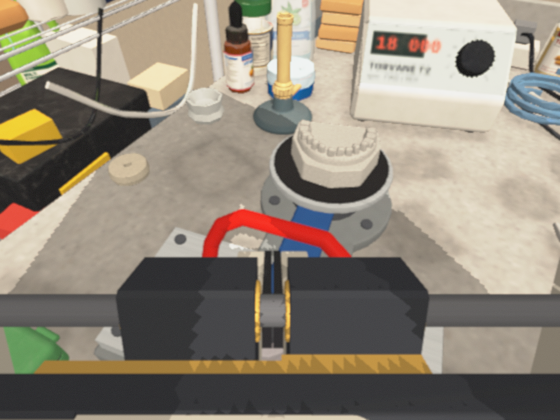

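The fingertips are through the ring, with the top bar visible above them near (270,225). There is no contact yet, so I'll lift slowly.

```bash
python3 -m crank '[{"xyz":[0.12,-0.02,-0.1],"delta_rot":[0,0,0],"claw":1},{"xyz":[0.24,-0.02,-0.19],"delta_rot":[0,0,0],"claw":1},{"xyz":[0.32,-0.02,-0.24],"delta_rot":[0,0,0],"claw":1},{"xyz":[0.4,-0.02,-0.28],"delta_rot":[0,0,0],"claw":1},{"xyz":[0.47,-0.02,-0.32],"delta_rot":[0,0,0],"claw":1},{"xyz":[0.53,-0.02,-0.36],"delta_rot":[0,0,0],"claw":1}]'
python3 - <<'E'
from st import *
from h import *
S=optics.capture("scene");k,u=blob(red(S["img"]),(215,165,265,230));print(u,cv2.boundingRect(k))
E
```

```text
time_s: 9.25
tcp_pos: [0.5382, 0.2526, 0.0932]
eef_rot: [179.8, -59.9, 28.7]
contact_force: [-0.1, -0.5, 0.2]
gripper_width: 0.0006
gripper_force: 0.0Traceback (most recent call last):
  File "<stdin>", line 3, in <module>
  File "h.py", line 24, in blob
    k=max(cs,key=cv2.contourArea);M=cv2.moments(k);return k,(M["m10"]/M["m00"],M["m01"]/M["m00"])
ValueError: max() iterable argument is empty
```

```bash
python3 - <<'E'
from st import *
print(s["contact_force"],s["moment"])
c=optics.capture("wrist");S=optics.capture("scene")
a=c["img"][150:420,130:430];b=S["img"][150:270,180:330]
cv2.imwrite("pics/c4.png",np.hstack([cv2.resize(a,(400,360)),cv2.resize(b,(400,360),interpolation=2)]))
E
```

```text
[-0.437165    0.18261714  2.48894454] [-1.41452374  2.38852112  0.01329259]
```

View pics/c4.png

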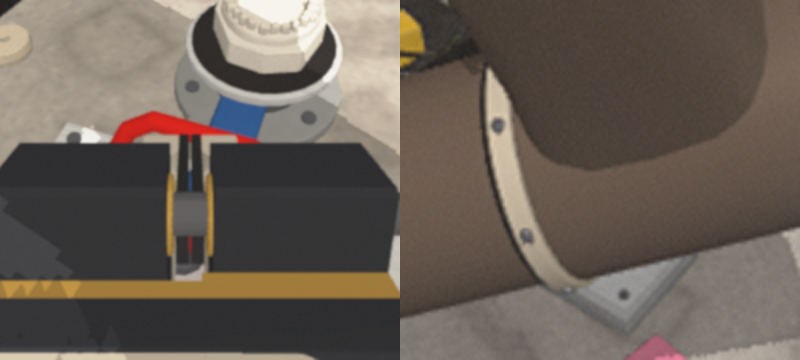

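```bash
for i in 1; do python3 -m crank '[{"xyz":[0,0,0],"delta_rot":[0,0,0],"claw":1}]'; done; python3 - <<'E'
from st import *
print(s["contact_force"],s["moment"])
for dz in(.022,.024,.026,.03): print(dz,rel(cur,target(0,dz,.03))[:3].round(2))
E
python3 -m crank '[{"xyz":[0.07,0,-0.04],"delta_rot":[0,0,0],"claw":1},{"xyz":[0.14,0,-0.08],"delta_rot":[0,0,0],"claw":1},{"xyz":[0.14,0,-0.08],"delta_rot":[0,0,0],"claw":1}]'; python3 -c "
from st import *
print(s['contact_force'],s['moment'])"
```

```text
time_s: 9.52
tcp_pos: [0.538, 0.2526, 0.0928]
eef_rot: [179.9, -59.9, 28.7]
contact_force: [0.2, 0.0, -0.0]
gripper_width: 0.0003
gripper_force: 0.0
[ 0.17942153  0.00400602 -0.04757284] [-1.44071142  2.43707928 -0.04782286]
0.022 [ 0.06 -0.02 -0.02]
0.024 [ 0.11 -0.02 -0.05]
0.026 [ 0.17 -0.02 -0.08]
0.03 [ 0.29 -0.02 -0.15]
time_s: 9.9
tcp_pos: [0.5383, 0.2527, 0.0983]
eef_rot: [179.8, -60.0, 28.8]
contact_force: [0.5, 0.4, 0.4]
gripper_width: 0.0002
gripper_force: 0.0
[0.53855002 0.37133702 0.38942138] [-1.45129938  2.43058119 -0.0049135 ]
```

```bash
cat >> h.py <<'E'
def proj(c,p,pose):
    T=np.eye(4);T[:3,:3]=R.from_euler("xyz",pose[1],degrees=True).as_matrix();T[:3,3]=pose[0];T=np.linalg.inv(T@np.array(c["hand_eye"]))
    q=T[:3,:3]@p+T[:3,3];f=c["img"].shape[0]/2/np.tan(np.radians(c["fovy"])/2)
    return np.round([c["cx"]+f*q[0]/-q[2],c["cy"]-f*q[1]/-q[2],-q[2]],3)
E
python3 - <<'E'
from st import *
from h import *
c=optics.capture("wrist");ps=(s["tcp_pos"],s["eef_rot"])
print(np.round(c["hand_eye"],3).tolist())
for al in(0,-.02,-.04): print("axis",al,proj(c,cur[0]+cur[1].apply([0,0,al]),ps))
u=E_("z",A0).apply([1,0,0]);v=E_("z",A0).apply([0,1,0])
for l in(0,.013):
  for y in(-.02,0,.02): print("bar",l,y,proj(c,P-.126*u+y*v+[0,0,.108+l],ps))
m=red(c["img"])
for x in range(200,360,15):
    i=np.where(m[150:300,x])[0]; print(x,(i.min()+150,i.max()+150) if len(i) else None)
a=c["img"][180:380,170:390];cv2.imwrite("pics/c5.png",cv2.resize(a,(660,600),interpolation=2))
E
```

```text
[[-0.001, 0.957, 0.29, 0.078], [1.0, 0.001, 0.001, -0.0], [0.0, 0.29, -0.957, -0.185], [0.0, 0.0, 0.0, 1.0]]
axis 0 [2.72971e+02 2.45602e+02 2.00000e-01]
axis -0.02 [2.73050e+02 2.60961e+02 1.81000e-01]
axis -0.04 [2.73146e+02 2.79954e+02 1.62000e-01]
bar 0 -0.02 [3.17639e+02 2.68370e+02 1.78000e-01]
bar 0 0 [2.79897e+02 2.56990e+02 1.83000e-01]
bar 0 0.02 [2.44048e+02 2.46180e+02 1.88000e-01]
bar 0.013 -0.02 [3.20229e+02 2.52971e+02 1.69000e-01]
bar 0.013 0 [2.80355e+02 2.41386e+02 1.74000e-01]
bar 0.013 0.02 [2.42585e+02 2.30413e+02 1.78000e-01]
200 None
215 None
230 (np.int64(245), np.int64(257))
245 (np.int64(239), np.int64(250))
260 (np.int64(243), np.int64(250))
275 (np.int64(248), np.int64(250))
290 None
305 None
320 None
335 None
350 None
```

View pics/c5.png

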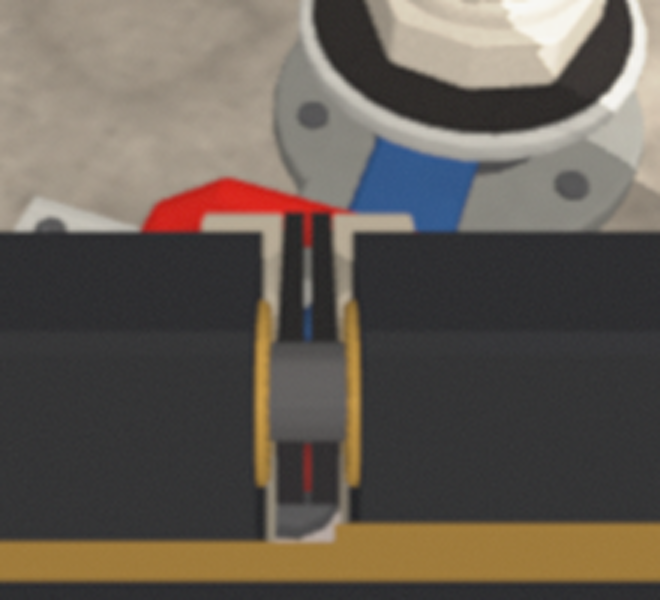

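The fingertips hide part of the bar, which sits unlifted around row 246. I can't tell whether they are really under it, so I'll check from above.

```bash
python3 - <<'E'
from st import *
from h import *
T=optics.capture("top");w=optics.capture("wrist");print("f wrist",210/np.tan(np.radians(w["fovy"])/2))
M=E_("xyz",T["rotation"]).as_matrix();ft=210/np.tan(np.radians(T["fovy"])/2)
def pt(p):
    q=M.T@(np.array(p)-T["eye"]);return np.round([T["cx"]+ft*q[0]/-q[2],T["cy"]-ft*q[1]/-q[2]],1)
u=E_("z",A0).apply([1,0,0])
print("tip",pt(cur[0]),"-20",pt(cur[0]+cur[1].apply([0,0,-.02])),"-40",pt(cur[0]+cur[1].apply([0,0,-.04])),"bar",pt(P-.126*u+[0,0,.108]),"body -66",pt(cur[0]+cur[1].apply([0.039,0,-.066])))
cv2.imwrite("pics/t6.png",cv2.resize(T["img"][190:290,205:335],(780,600),interpolation=2))
E
```

```text
f wrist 356.49257709392936
tip [259.6 227.6] -20 [263.3 234.3] -40 [267.1 241.3] bar [264.1 232.4] body -66 [266.6 242.2]
```

View pics/t6.png

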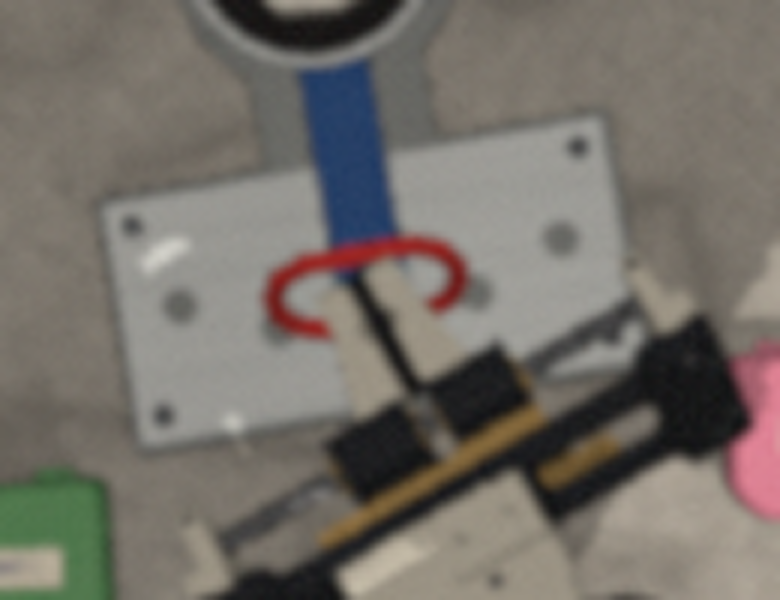

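The top view shows the shut fingertips ending right at the bar, near crop (360,275). That is about 25 mm short of the reported TCP, while the bar lies where I expected it. I'll lower, advance 25 mm further, then lift.

```bash
python3 - <<'E'
from st import *
q=np.array(s["joints"])
for th,dz,al in((0,0,.03),(0,0,.055),(0,.015,.055),(0,.03,.055),(15,.03,.055),(15,0,.055),(15,0,-.05)):
    c,q2=ik(*target(th,dz,al),[q])[0];print(th,dz,al,rel(cur,target(th,dz,al))[:3].round(2),c.round(2),q2.round(0))
E
```

```text
0 0 0.03 [-0.73 -0.02  0.43] 0.0 [ -11.   21.  -53. -132.  -48. -104.]
0 0 0.055 [-0.73 -0.02  1.27] 0.0 [ -10.   25.  -52. -136.  -50. -101.]
0 0.015 0.055 [-0.29 -0.02  1.01] 0.0 [  -8.   21.  -50. -134.  -46. -106.]
0 0.03 0.055 [ 0.14 -0.02  0.76] 0.0 [  -7.   17.  -49. -131.  -42. -111.]
15 0.03 0.055 [0.   1.16 0.54] 0.0 [ -10.   16.  -46. -124.  -41. -117.]
15 0 0.055 [-0.86  1.15  1.04] 0.0 [ -13.   24.  -49. -129.  -48. -105.]
15 0 -0.05 [-0.86  1.15 -2.46] 0.0 [ -16.    5.  -50. -110.  -40. -128.]
```

```bash
python3 -m crank '[{"xyz":[-0.35,0,0.1],"delta_rot":[0,0,0],"claw":1},{"xyz":[-0.73,0,0.43],"delta_rot":[0,0,0],"claw":1},{"xyz":[-0.73,-0.02,0.75],"delta_rot":[0,0,0],"claw":1},{"xyz":[-0.73,-0.02,1.05],"delta_rot":[0,0,0],"claw":1},{"xyz":[-0.73,-0.02,1.27],"delta_rot":[0,0,0],"claw":1},{"xyz":[-0.5,-0.02,1.14],"delta_rot":[0,0,0],"claw":1},{"xyz":[-0.38,-0.02,1.06],"delta_rot":[0,0,0],"claw":1},{"xyz":[-0.3,-0.02,1.01],"delta_rot":[0,0,0],"claw":1},{"xyz":[-0.3,-0.02,1.01],"delta_rot":[0,0,0],"claw":1}]'; python3 -m crank '[{"xyz":[0.06,0,-0.03],"delta_rot":[0,0,0],"claw":1},{"xyz":[0.12,0,-0.07],"delta_rot":[0,0,0],"claw":1},{"xyz":[0.12,0,-0.07],"delta_rot":[0,0,0],"claw":1}]'
```

```text
time_s: 11.18
tcp_pos: [0.5566, 0.2636, 0.075]
eef_rot: [179.8, -59.9, 28.8]
contact_force: [0.8, -0.1, -5.1]
gripper_width: 0.0005
gripper_force: 1.8
time_s: 11.55
tcp_pos: [0.5568, 0.2634, 0.079]
eef_rot: [179.8, -59.9, 28.7]
contact_force: [-0.5, 0.2, -4.1]
gripper_width: 0.0007
gripper_force: 2.1
```

```bash
python3 -m crank '[{"xyz":[0.06,0,-0.03],"delta_rot":[0,0,0],"claw":1},{"xyz":[0.12,0,-0.07],"delta_rot":[0,0,0],"claw":1},{"xyz":[0.18,0,-0.1],"delta_rot":[0,0,0],"claw":1},{"xyz":[0.24,0,-0.14],"delta_rot":[0,0,0],"claw":1},{"xyz":[0.24,0,-0.14],"delta_rot":[0,0,0],"claw":1}]'
cat > m.py <<'E'
from st import *
from h import *
c=optics.capture("wrist");T=optics.capture("top");ps=(s["tcp_pos"],s["eef_rot"])
print("F",np.round(s["contact_force"],1),"dz",round(s["tcp_pos"][2]-.06,4))
mt=red(T["img"]);i=np.argwhere(mt[205:255,230:310]);print("top red bbox rows",i[:,0].min()+205,i[:,0].max()+205,"cols",i[:,1].min()+230,i[:,1].max()+230)
m=red(c["img"])
for x in(200,215,230,245):
    i=np.where(m[150:300,x])[0]; print(x,(i.min()+150,i.max()+150) if len(i) else None)
def ring(th,l):
    u=E_("z",A0+th).apply([1,0,0]);v=E_("z",A0+th).apply([0,1,0]);b=P-.126*u+[0,0,.108+l]
    return [proj(c,b+y*v,ps)[:2].round(0).tolist() for y in(0,.01,.02)]
for th in (0,15):
  for l in(.005,.01,.015,.02): print(th,l,ring(th,l))
E
python3 m.py
```

```text
time_s: 12.18
tcp_pos: [0.5568, 0.2635, 0.0876]
eef_rot: [179.8, -59.9, 28.7]
contact_force: [-1.6, -0.1, -6.2]
gripper_width: 0.0004
gripper_force: 2.6
F [-1.6 -0.1 -6.2] dz 0.0276
top red bbox rows 229 245 cols 249 281
200 None
215 (np.int64(245), np.int64(257))
230 (np.int64(240), np.int64(257))
245 (np.int64(237), np.int64(254))
0 0.005 [[283.0, 276.0], [262.0, 270.0], [241.0, 263.0]]
0 0.01 [[283.0, 270.0], [261.0, 263.0], [240.0, 257.0]]
0 0.015 [[283.0, 263.0], [261.0, 256.0], [240.0, 250.0]]
0 0.02 [[284.0, 256.0], [261.0, 249.0], [239.0, 243.0]]
15 0.005 [[358.0, 291.0], [335.0, 289.0], [311.0, 287.0]]
15 0.01 [[361.0, 285.0], [336.0, 283.0], [312.0, 281.0]]
15 0.015 [[363.0, 278.0], [338.0, 276.0], [313.0, 274.0]]
15 0.02 [[365.0, 271.0], [340.0, 269.0], [314.0, 267.0]]
```

The pin is up about 17 mm at 6 N. Next is the swing.

```bash
python3 - <<'E'
from st import *
for th in(2,4,6,8,10,12,13,14,15): print(th,(rel(target(0,.0276,.055),target(th,.0276,.055))[:3]).round(2),rel(cur,target(th,.0276,.055))[:3].round(2))
E
```

```text
2 [-0.03  0.15 -0.05] [-0.01  0.16 -0.04]
4 [-0.05  0.31 -0.09] [-0.04  0.31 -0.08]
6 [-0.07  0.46 -0.12] [-0.06  0.47 -0.12]
8 [-0.09  0.62 -0.15] [-0.08  0.62 -0.15]
10 [-0.1   0.77 -0.18] [-0.09  0.78 -0.18]
12 [-0.12  0.93 -0.2 ] [-0.11  0.94 -0.2 ]
13 [-0.12  1.01 -0.21] [-0.11  1.02 -0.21]
14 [-0.13  1.09 -0.22] [-0.12  1.1  -0.21]
15 [-0.13  1.17 -0.23] [-0.12  1.18 -0.22]
```

```bash
python3 -m crank '[{"xyz":[-0.03,0.15,-0.05],"delta_rot":[0,0,0],"claw":1},{"xyz":[-0.05,0.31,-0.09],"delta_rot":[0,0,0],"claw":1},{"xyz":[-0.07,0.46,-0.12],"delta_rot":[0,0,0],"claw":1},{"xyz":[-0.09,0.62,-0.15],"delta_rot":[0,0,0],"claw":1},{"xyz":[-0.1,0.77,-0.18],"delta_rot":[0,0,0],"claw":1},{"xyz":[-0.11,0.85,-0.19],"delta_rot":[0,0,0],"claw":1},{"xyz":[-0.11,0.85,-0.19],"delta_rot":[0,0,0],"claw":1}]'
cat > ang.py <<'E'
from st import *
from h import *
T=optics.capture("top")
k,uv=blob(mask(T["img"],(105,100,30),(125,255,255)),(235,190,300,250))
rc=cv2.minAreaRect(k);bx=cv2.boxPoints(rc)
mid=plane(T,uv,.04);d=P-mid;print("arm centroid angle",np.degrees(np.arctan2(d[1],d[0]))-A0, "rect",rc)
m=red(T["img"]);m[:205]=0;m[255:]=0;m[:,:230]=0;m[:,310:]=0
x,y,w,h=cv2.boundingRect(m);e=plane(T,(x+w/2-.5,y+h/2-.5),.103)
d=P-e;print("ring bbox",x,y,w,h,"angle",np.degrees(np.arctan2(d[1],d[0]))-A0,"r",np.hypot(d[0],d[1]))
print("F",np.round(s["contact_force"],1),"z",s["tcp_pos"][2])
E
python3 ang.py
```

```text
time_s: 13.15
tcp_pos: [0.5635, 0.2376, 0.0874]
eef_rot: [179.8, -59.9, 28.7]
contact_force: [0.7, -0.8, -5.0]
gripper_width: 0.0007
gripper_force: 2.2
arm centroid angle 11.750420580233024 rect ((269.10345458984375, 211.2585906982422), (25.068870544433594, 10.770329475402832), 68.19859313964844)
ring bbox 262 224 32 20 angle 11.825132810526272 r 0.13590941712358726
F [ 0.7 -0.8 -5. ] z 0.08742106379884233
```

The arm has followed to about 11.6°. I'll move 3.4° more and measure again.

```bash
python3 -m crank '[{"xyz":[-0.01,0.09,-0.01],"delta_rot":[0,0,0],"claw":1},{"xyz":[-0.01,0.18,-0.02],"delta_rot":[0,0,0],"claw":1},{"xyz":[-0.01,0.26,-0.03],"delta_rot":[0,0,0],"claw":1},{"xyz":[-0.01,0.26,-0.03],"delta_rot":[0,0,0],"claw":1}]'; python3 ang.py
```

```text
time_s: 13.7
tcp_pos: [0.5663, 0.2304, 0.0876]
eef_rot: [179.8, -59.9, 28.7]
contact_force: [0.3, -0.4, -4.8]
gripper_width: 0.0004
gripper_force: 2.3
arm centroid angle 15.223917290854702 rect ((271.0000305175781, 210.0000457763672), (24.149532318115234, 10.733125686645508), 63.43495178222656)
ring bbox 266 222 31 21 angle 15.284339934302155 r 0.1359306334233552
F [ 0.3 -0.4 -4.8] z 0.08761972407596862
```

```bash
python3 - <<'E'
from st import *
from h import *
T=optics.capture("top")
for uv,z in(((262.477,214.904),.04),((250+16,230+7.5),.103)):
    d=P-plane(T,uv,z);print("bias",np.degrees(np.arctan2(d[1],d[0]))-A0)
E
python3 -m crank '[{"xyz":[-0.1,0,0.06],"delta_rot":[0,0,0],"claw":1},{"xyz":[-0.2,0,0.12],"delta_rot":[0,0,0],"claw":1},{"xyz":[-0.3,0,0.17],"delta_rot":[0,0,0],"claw":1},{"xyz":[-0.4,0,0.23],"delta_rot":[0,0,0],"claw":1},{"xyz":[-0.5,0,0.29],"delta_rot":[0,0,0],"claw":1},{"xyz":[-0.6,0,0.35],"delta_rot":[0,0,0],"claw":1},{"xyz":[-0.68,0,0.39],"delta_rot":[0,0,0],"claw":1},{"xyz":[-0.68,0,0.39],"delta_rot":[0,0,0],"claw":1}]'; python3 ang.py; python3 m.py | sed '/^0 /d'
```

```text
bias -0.17965646742870334
bias 0.8225021174552829
time_s: 14.8
tcp_pos: [0.5663, 0.2304, 0.064]
eef_rot: [179.9, -59.9, 28.6]
contact_force: [0.2, 0.1, -0.3]
gripper_width: 0.0004
gripper_force: 0.0
arm centroid angle 15.0635264781739 rect ((271.1999816894531, 210.39996337890625), (25.043962478637695, 10.733126640319824), 63.43495178222656)
ring bbox 266 223 31 20 angle 15.093556113442963 r 0.13690729430305523
F [ 0.2  0.1 -0.3] z 0.06395555756950311
F [ 0.8  0.6 -0.4] dz 0.0041
top red bbox rows 223 242 cols 267 296
200 None
215 (np.int64(247), np.int64(256))
230 (np.int64(239), np.int64(257))
245 (np.int64(238), np.int64(256))
15 0.005 [[280.0, 243.0], [255.0, 241.0], [230.0, 240.0]]
15 0.01 [[280.0, 235.0], [255.0, 233.0], [229.0, 232.0]]
15 0.015 [[281.0, 227.0], [254.0, 225.0], [228.0, 223.0]]
15 0.02 [[281.0, 218.0], [254.0, 216.0], [226.0, 214.0]]
```

The pin appears to be fully down: the bar is at row 247, which means a lift of about 1 mm, at 15.1°. I'll withdraw straight back.

```bash
python3 -m crank '[{"xyz":[-0.04,0,-0.3],"delta_rot":[0,0,0],"claw":1},{"xyz":[-0.06,0,-0.7],"delta_rot":[0,0,0],"claw":1},{"xyz":[-0.06,0,-1.1],"delta_rot":[0,0,0],"claw":1},{"xyz":[-0.06,0,-1.6],"delta_rot":[0,0,0],"claw":1},{"xyz":[-0.06,0,-2.2],"delta_rot":[0,0,0],"claw":1},{"xyz":[-0.06,0,-2.8],"delta_rot":[0,0,0],"claw":1},{"xyz":[-0.06,0,-3.4],"delta_rot":[0,0,0],"claw":1},{"xyz":[-0.06,0,-4],"delta_rot":[0,0,0],"claw":1},{"xyz":[-0.06,0,-4],"delta_rot":[0,0,0],"claw":1}]'; python3 ang.py; python3 - <<'E'
from st import *
from h import *
c=optics.capture("wrist");T=optics.capture("top")
kw,uw=blob(red(c["img"]),(180,110,400,255));kt,ut=blob(red(T["img"]),(230,205,310,255))
p,e=tri(ray(c,uw,(s["tcp_pos"],s["eef_rot"])),ray(T,ut));d=P-p
print("ring centre",p,e,"ang",np.degrees(np.arctan2(d[1],d[0]))-A0,cv2.boundingRect(kw))
for n,w,lo,hi in(("pink",(310,235,370,290),(160,80,60),(178,255,255)),("green",(180,260,235,310),(45,90,30),(85,255,255))):
    k,q=blob(mask(T["img"],lo,hi),w);print(n,q,plane(T,q,.028).round(3))
a=c["img"][100:310,140:420];b=T["img"][150:290,190:370]
cv2.imwrite("pics/e.png",np.hstack([cv2.resize(a,(400,300)),cv2.resize(b,(386,300),interpolation=2)]))
E
```

```text
time_s: 16.08
tcp_pos: [0.4736, 0.1803, 0.1244]
eef_rot: [179.4, -60.1, 29.0]
contact_force: [-0.1, 0.1, 0.3]
gripper_width: 0.0006
gripper_force: 0.0
arm centroid angle 15.276401850670267 rect ((271.4072265625, 212.041259765625), (27.820486068725586, 11.270341873168945), 66.03751373291016)
ring bbox 266 222 31 21 angle 15.284339934302155 r 0.1359306334233552
F [-0.1  0.1  0.3] z 0.12438949002919314
ring centre [0.52700998 0.20574604 0.08820216] [np.float64(0.2), np.float64(0.2)] ang 15.494189402998861 (227, 176, 101, 74)
pink (340.0583836640782, 260.05867126833476) [0.462 0.074 0.028]
green (207.03490278753804, 283.44155539939095) [0.416 0.381 0.028]
```

View pics/e.png

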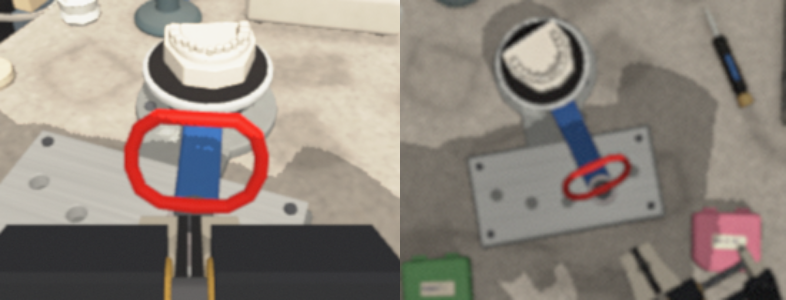

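The ring centre is at z = 0.088, the same as at the start, so the pin is seated at about 15°. The cast is in place, and the cases are undisturbed: the pink outline is only partly hidden by the gripper. The gripper touches nothing.

```bash
python3 -c "
from plant import job;print(job.close_job())"
```

```text
the job is handed in; nothing more can be done
None
```

I hooked the ring, raised the pin and swung the arm one hole (about 15°) to the pink-case side, where the pin measured fully down. The gripper finished clear with no contact force, the job was handed in at about 16 s on the robot's clock, and no verdict was returned.

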